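Shut, lock and start the vacuum sealer

TASK

Start a cycle on the vacuum sealer, in this order: push its half-open lid fully shut, then press the round mushroom-headed lock plunger on the console all the way down so that it stays down, then press the long narrow start key fully in and let it spring back. Do it all by pressing with the fingertips: do not lift the lid, do not press the square key, and leave the ramekin on the console and everything else on the counter where it stands.

Things in the scene. Friction and masses are not known exactly. Their poses are not given: they have to be found in the camera images.
- sealer: Fixed aluminium vacuum sealer, 242 (x) x 360 (y) x 120 mm high. Origin: centre of its underside; z up; its -x side faces the robot (yaw up to 0.35). Console: front strip of its top, x -121 to -37 mm, lid behind. Four console places at x -79, y -112, -37, +37, +112 mm hold, in an order that varies, the lock plunger, long key, square key and a loose ramekin.
- lid (a joint): Angle of the lid, rad: 0 shut (stopped there by the machine), grows as it opens; starts at 0.25 to 0.6. A stiff hinge: it stays where it is left, and needs about 2 to 5 N down on its front rail to close. The hinge axis runs along the sealer's y at sealer x +108 mm, height 122 mm. Clear plate 10 mm thick with steel edges, 360 mm wide, reaching 145 mm forward from it.
- lid_rail (a point): Middle of the top face of the steel rail along the lid's front edge, moving with the lid: the place to push. The rail is 30 mm (along the lid) x 360 mm wide x 20 mm high; this point is 130 mm forward of the hinge axis and, with the lid shut, 142 mm above the counter.
- plunger_top (a point): Centre of the top of the lock plunger, a black round mushroom head 34 mm in diameter on a thin stem, standing 30 mm above the console when up; moves down with it.
- plunger (a joint): Travel of the lock plunger, m: 0 up (as at the start), 0.012 fully down at its stop. About 4 N moves it straight down; no spring, it stays where it is left.
- long_key_top (a point): Centre of the top of the start key, a long narrow black key 54 mm (along the sealer's x) x 22 mm, 16 mm above the console when out.
- long_key (a joint): Travel of the start key, m: 0 out, 0.006 fully in at its stop; spring key, about 5 N when fully in, comes back when let go.
- square_key_top (a point): Centre of the top of the square black key, 26 x 26 mm, 16 mm above the console. Not to be pressed.
- square_key (a joint): Travel of the square key, m: 0 out, 0.006 fully in; spring key of about 5 N.
- ramekin: Loose small white ceramic bowl, 54 mm across and 35 mm high, standing on the console in line with the keys. Origin: centre of its underside. Not to be moved.
- shaker: Loose glass spice jar with steel cap, 48 mm diameter, 100 mm high, on the counter beside the sealer. Origin: centre of its underside.
- bottle: Loose white plastic bottle, 60 mm diameter, 170 mm high, on the counter beside the sealer. Origin: centre of its underside.
- gn_pan: Loose open steel food pan, 176 x 162 x 100 mm high, on the counter beside the sealer. Origin: centre of its underside.
- tape: Loose cardboard tape core lying flat, 90 mm diameter, 48 mm high, on the counter beside the sealer. Origin: centre of its underside.
- spatula: Loose spatula lying on the counter to the robot's right. Origin: in the tool, handle towards its -x.
- plates: Loose white plate, 180 mm diameter, 30 mm high, on the counter to the robot's left. Origin: centre of its underside.

How it is judged:
By the outcome, as a careful person would: the job done as asked, in the order asked, and still so for the second after the job is handed in, with the robot touching nothing.
It also fails if it takes over 46 s, if anything falls off the work surface, if the arm or the gripper's body presses on something with over 40 N, if the wrist force passes 120 N, or if a joint passes its speed limit or range.

ROBOT

A 6-joint arm with a two-finger parallel gripper is mounted at the origin on the work surface. World frame = base frame: x ahead of the robot, y to its left, z up, the work surface at z = 0. Lengths are in mm, angles in degrees, forces in N, time in s.
With the tool pointing down it reaches from about 350 to 850 mm from the base axis. Payload 8.1 kg.
Tool frame: the origin (TCP) lies midway between the tips of the shut fingers; the grasp point (between the pads) lies grip_depth behind it (grip_depth is the distance from the TCP to the grasp point, in mm); z points along the fingers, y is the line along which they close (so a half turn about z gives the same grasp; the last joint's range is limited). The gripper opens to 85 mm and grips with 20 to 120 N. Pads are 22 mm wide; open, the fingers measure 114 mm over their backs; the gripper's body (76 mm by 85 mm) begins 54 mm behind the grasp point. The pads swing forward as they close: fully open they stand 13 mm farther back than shut.
Start: joints at [-77.716, 7.471, 85.268, -0, 87.261, -4.893], TCP at [177.218, -573.236, 231.292] pointing down, gripper open.
Joint ranges: [-169.43, 169.43], [-51.17, 129.36], [1.28, 143.12], [-76.62, 256.62], [0, 156.53], [-152.29, 152.29]. Speed limits (degrees/s): [136.94, 136.94, 159.86, 180, 180, 180].

INTERFACE

Orientations are given as [roll, pitch, yaw] about the fixed x, y, z axes, in that order (R = Rz(yaw) Ry(pitch) Rx(roll)).
In Python, from bench import sense, snapshot, hand_in, grip_depth gives the robot as it stands. The module is installed in compiled form; this text tells all that it offers.
- The arm moves only by the tool apply_moves, never from a script. Its argument "series" is text: rows parted by semicolons, each of 5 numbers parted by spaces: the shift along the tool's x, y, z each as a share of 0.3 m, from -1 to 1, then the turn about the tool's z as a share of 2 rad, from -1 to 1, then the gripper's target within -1 to 1 (shut at 1, half-way at 0, fully open at -1). In form: tx ty tz twist gripper; .... A call has 1 to 5 rows; each row shifts and turns the commanded pose from where the row before left it, along the tool's axes as they then stand; what a row does not reach is not made up. A row lasts 1/12 s, in which the tool goes at most 41.7 mm and 7.16 degrees, less where a joint would pass 70% of its speed; a pose out of reach is approached as far as the arm can. A call with a number of a shift or a turn outside -1 to 1 is refused whole. A call with a gripper value outside its range is refused whole. The fingers move at their own pace and stop on an object; "squeeze" is the grip in N (left out, the last holds). Time passes only in rows, so rows that do not move let the fingers close. It gives the time, the measured TCP pose, the force, the opening and the grip force at its end, in the units of the state.
- sense(): the state, without advancing time (a new reading comes with each control period).
- snapshot(name): name is "scene" or "top" or "wrist"; returns a dict with "frame" (480x640x3 uint8, blue, green, red), "depth" (480x640 float32, mm along the optical axis (not along the pixel's ray), 0 where there is no reading), "intrinsics" (3x3 intrinsics, pixels), "extrinsics" (4x4, takes a point from camera to world coordinates); the wrist camera has in their place "tool_from_camera" (4x4, takes a point from camera to tool coordinates, whose origin is the TCP and whose axes are the flange's). Camera axes: x right, y down, z forward; pixel columns grow to the right and rows downward; lengths in mm; the calibration is good to about 2 mm. A picture is of the moment at which its call begins: read the wrist's pose just before it.
- hand_in(): hands the job in; it is judged then, once.
The state is a dict: "time": time; "joint_pos": joint angles; "qd": joint speeds; "joint_efforts": joint torques, N m; "tool_pos": TCP position; "tcp_rot": TCP orientation; "ft_force": force on the tool from outside, world axes, zero at the start; "wrist_torque": the same for the moment, N m; "finger_gap": finger opening in mm; "grip_force": force on a finger pad.
Only numpy, scipy, OpenCV 4.12 (cv2) and the standard library are available. Lean on these libraries where they do the work, as an engineer would, in place of code of your own. Each camera call takes 0.05 s, during which the arm holds its last target. There are 200 camera calls.

## Working session

There is one attempt and no reset: what is moved stays moved. The work goes in short steps, Python scripts to look and compute and a tool call to move; the robot and the scene stay as the last step left them, time stands still between calls to the robot, and variables do not carry over. Pictures are saved under pics/ and viewed, at most 10 in all, crops included, and the job is handed in when it is done.

Besides the shell and the picture viewer there is one more tool, called after "Request:" by a JSON object that holds its "name" and its "arguments", one argument or row to a line. apply_moves: Moves the arm, as the interface text tells. Its arguments: {"type":"object","properties":{"series":{"type":"string"},"squeeze":{"type":"number"}},"required":["series"]}

```bash
mkdir -p pics; python3 - <<'E'
from bench import sense, snapshot, grip_depth
import cv2,numpy as np
s=sense();print(s,grip_depth)
for n in("scene","top"):
    d=snapshot(n);cv2.imwrite(f"pics/{n}0.png",d["frame"]);np.savez(f"{n}0.npz",**d)
    print(n,d["intrinsics"],d["extrinsics"])
E
```

```text
{'time': 0.0, 'joint_pos': array([-7.77165945e+01,  7.51723297e+00,  8.53314975e+01,  9.23348432e-04,
        8.72617383e+01, -4.89234773e+00]), 'qd': array([-0.07046468, -0.0388548 , -0.02907673, -0.01523023,  0.02519181,
        0.0214009 ]), 'joint_efforts': array([-1.20564542e-03, -5.69389772e+01, -5.00559533e+01, -6.52404342e-04,
        1.43949120e-02, -1.70084064e-06]), 'tool_pos': array([ 177.09458124, -572.6722223 ,  230.20103177]), 'tcp_rot': array([-1.79890012e+02, -1.03400421e-02,  1.71756983e+01]), 'ft_force': array([ 0.21633033, -0.85061727, -0.69839741]), 'wrist_torque': array([ 7.97264475e-05,  5.40328220e-02, -1.57892009e-02]), 'grip_force': 0.0, 'finger_gap': 85.1314166217413} 18.700000000000003
scene [[455.81603665   0.         320.66187142]
 [  0.         455.81603665 237.12133706]
 [  0.           0.           1.        ]] [[-8.60127103e-01  3.12762135e-01 -4.02940707e-01  1.18013294e+03]
 [ 5.09802333e-01  5.01060792e-01 -6.99313710e-01  1.07289223e+03]
 [-1.68210591e-02 -8.06918788e-01 -5.90422833e-01  1.01145956e+03]
 [ 0.00000000e+00  0.00000000e+00  0.00000000e+00  1.00000000e+00]]
top [[589.86762782   0.         324.87139499]
 [  0.         589.86762782 238.21968174]
 [  0.           0.           1.        ]] [[-6.79044159e-03 -9.92828170e-01  1.19357089e-01  3.52742995e+02]
 [-9.99958843e-01  6.02358950e-03 -6.78445483e-03  5.78432391e+00]
 [ 6.01683976e-03 -1.19398246e-01 -9.92828211e-01  1.77883806e+03]
 [ 0.00000000e+00  0.00000000e+00  0.00000000e+00  1.00000000e+00]]
```

View pics/scene0.png

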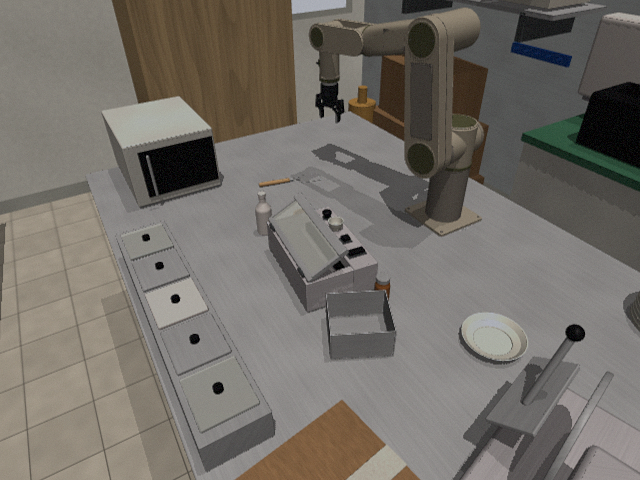

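View pics/top0.png

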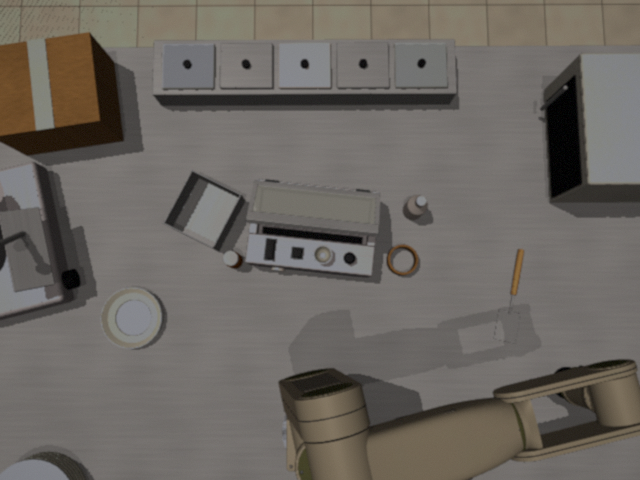

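The scene view shows the sealer with its lid half open. In the top view the long key is at about (271,249), the square key at (297,253), the ramekin at (324,255), the plunger at (350,258), and the lid's rail runs near row 225.

```bash
cat > h.py <<'E'
import numpy as np,cv2
def ray(d,u,v,z):
    K,E=d["intrinsics"],d["extrinsics"]
    r=E[:3,:3]@np.linalg.solve(K,[u,v,1.]);o=E[:3,3]
    return o+r*(z-o[2])/r[2]
def pt(d,u,v):
    K,E=d["intrinsics"],d["extrinsics"];Z=float(d["depth"][v,u])
    return E[:3,:3]@(np.linalg.solve(K,[u,v,1.])*Z)+E[:3,3]
E
python3 - <<'E'
from h import *
d=dict(np.load("top0.npz"));f=d["frame"]
m=(f.max(2)<60).astype(np.uint8);m[:, :245]=0;m[:,380:]=0;m[:235]=0;m[275:]=0
n,_,st,c=cv2.connectedComponentsWithStats(m)
for i in range(1,n):
    if st[i,4]>15: print(st[i],c[i],ray(d,*c[i],136).round(1), ray(d,*c[i],150).round(1),pt(d,*c[i].round().astype(int)).round(1))
print("console",[pt(d,u,v).round(1) for u,v in((284,251),(310,253),(338,256),(260,262),(365,268))])
for u in (260,315,370):
    print(u,[pt(d,u,v).round(0).tolist() for v in range(176,246,5)])
cv2.imwrite("pics/crop.png",cv2.resize(f[165:290,220:430],None,fx=3.8,fy=3.8,interpolation=cv2.INTER_CUBIC))
E
```

```text
[277 235  86   9 418] [331.0861244  237.77751196] [551.4 -22.9 136. ] [549.7 -22.6 150. ] [555.3 -23.3  98.6]
[265 239  11  21 183] [269.84153005 249.18032787] [520.3 148.7 136. ] [518.9 147.5 150. ] [521.  148.4 134.2]
[292 248  11  11 106] [297.10377358 252.67924528] [510.   72.5 136. ] [508.7  71.9 150. ] [509.1  72.8 136.3]
[344 253  11  11  96] [349.21875    258.02083333] [494.1 -73.1 136. ] [492.9 -72.4 150. ] [492.8 -71.7 152.3]
[249 264  23   4  40] [260.85  265.225] [475.5 173.6 136. ] [474.4 172.1 150. ] [480.1 178.6  82.6]
[283 267  69   8 132] [315.38636364 271.09090909] [458.2  21.6 136. ] [457.3  21.5 150. ] [461.8  23.2  84.2]
console [array([516.5, 110.1, 120.1]), array([510.1,  36.7, 123.2]), array([501.4, -42.3, 120.5]), array([485.7, 177.5, 121.8]), array([ 466.9, -117.9,  121.7])]
260 [[761.0, 192.0, -2.0], [714.0, 177.0, 139.0], [699.0, 177.0, 143.0], [683.0, 176.0, 150.0], [667.0, 175.0, 160.0], [652.0, 174.0, 164.0], [636.0, 173.0, 175.0], [619.0, 171.0, 192.0], [604.0, 170.0, 202.0], [590.0, 170.0, 205.0], [595.0, 183.0, 74.0], [580.0, 183.0, 73.0], [559.0, 178.0, 124.0], [545.0, 178.0, 120.0]]
315 [[762.0, 23.0, -10.0], [743.0, 23.0, 3.0], [702.0, 22.0, 122.0], [686.0, 22.0, 133.0], [667.0, 21.0, 156.0], [652.0, 22.0, 158.0], [637.0, 22.0, 163.0], [622.0, 22.0, 169.0], [606.0, 21.0, 184.0], [590.0, 21.0, 197.0], [576.0, 21.0, 201.0], [579.0, 23.0, 74.0], [562.0, 23.0, 93.0], [543.0, 22.0, 128.0]]
370 [[757.0, -146.0, 8.0], [742.0, -146.0, 2.0], [727.0, -146.0, 0.0], [688.0, -136.0, 120.0], [669.0, -134.0, 141.0], [655.0, -134.0, 139.0], [638.0, -132.0, 155.0], [622.0, -131.0, 167.0], [608.0, -130.0, 167.0], [591.0, -129.0, 184.0], [575.0, -127.0, 199.0], [560.0, -126.0, 209.0], [557.0, -133.0, 126.0], [543.0, -133.0, 120.0]]
```

View pics/crop.png

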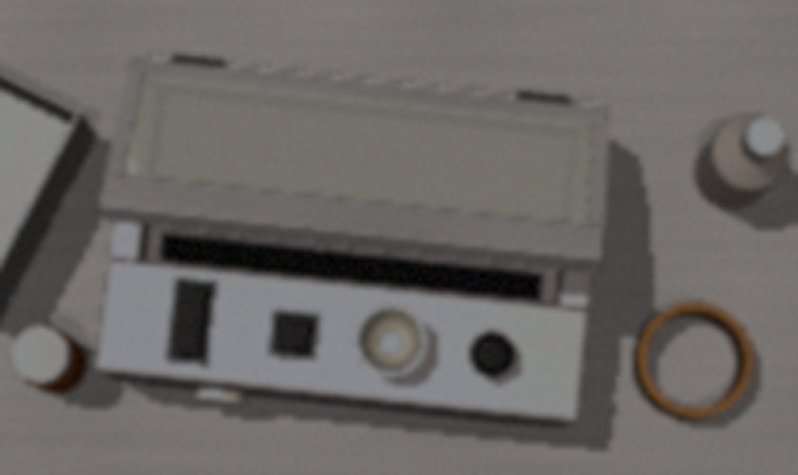

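Request:
{"name": "apply_moves", "arguments": {
  "series": "0 0 -0.05 0.0625 1;0 0 -0.05 0.0625 1;0 0 -0.05 0.025 1;0.076 -0.11 0 0 1;0.076 -0.11 0 0 1",
  "squeeze": 40
}}

```text
time: 0.52
tool_pos: [222.3, -507.7, 276.5]
tcp_rot: [180.0, -0.0, -0.2]
ft_force: [0.5, -0.1, 0.8]
finger_gap: 25.4
grip_force: 0.0
```

Request:
{"name": "apply_moves", "arguments": {
  "series": "0.076 -0.11 0 0 1;0.076 -0.11 0 0 1;0.076 -0.11 0 0 1;0.076 -0.11 0 0 1;0.076 -0.11 0 0 1"
}}

```text
time: 0.93
tool_pos: [337.3, -340.4, 275.9]
tcp_rot: [-180.0, 0.0, -0.0]
ft_force: [1.3, 0.0, 0.0]
finger_gap: 0.2
grip_force: 0.0
```

Request:
{"name": "apply_moves", "arguments": {
  "series": "0.076 -0.11 0 0 1;0.076 -0.11 0 0 1;0.076 -0.11 0 0 1;0.076 -0.11 0 0 1;0.076 -0.11 0 0 1"
}}

```text
time: 1.35
tool_pos: [451.4, -175.3, 276.1]
tcp_rot: [-180.0, 0.0, -0.0]
ft_force: [0.1, 0.2, -1.1]
finger_gap: 0.0
grip_force: 0.0
```

Request:
{"name": "apply_moves", "arguments": {
  "series": "0.076 -0.11 0 0 1;0.076 -0.11 0 0 1;0.076 -0.11 0 0 1;0.076 -0.11 0 0 1;0 0 0 0 1"
}}

```text
time: 1.77
tool_pos: [544.3, -39.4, 275.2]
tcp_rot: [-179.8, 0.0, 0.3]
ft_force: [0.5, -0.1, -0.5]
finger_gap: 0.1
grip_force: 0.0
```

Request:
{"name": "apply_moves", "arguments": {
  "series": "0.068 -0.112 0 0 1;0.068 -0.112 0 0 1;0 0 0.08 0 1;0 0 0.08 0 1;0 0 0.04 0 1"
}}

```text
time: 2.18
tool_pos: [581.6, 22.8, 212.5]
tcp_rot: [-180.0, 0.3, 0.1]
ft_force: [-1.0, -0.5, -0.1]
finger_gap: -0.1
grip_force: 0.0
```

Request:
{"name": "apply_moves", "arguments": {
  "series": "0 0 0.01 0 1;0 0 0.01 0 1;0 0 0.01 0 1;0 0 0.01 0 1;0 0 0 0 1"
}}

```text
time: 2.6
tool_pos: [583.6, 21.5, 205.6]
tcp_rot: [180.0, -0.1, -0.0]
ft_force: [-0.4, -0.7, 3.1]
finger_gap: -0.2
grip_force: 1.0
```

Request:
{"name": "apply_moves", "arguments": {
  "series": "-0.008 0 0.02 0 1;-0.008 0 0.02 0 1;-0.008 0 0.02 0 1;-0.008 0 0.02 0 1;-0.008 0 0.02 0 1"
}}

```text
time: 3.02
tool_pos: [570.6, 22.1, 173.7]
tcp_rot: [-180.0, 0.0, -0.0]
ft_force: [-1.1, 2.2, 3.1]
finger_gap: -0.2
grip_force: 1.5
```

Request:
{"name": "apply_moves", "arguments": {
  "series": "-0.006 0 0.02 0 1;-0.006 0 0.02 0 1;-0.005 0 0.02 0 1;-0.005 0 0.02 0 1;0 0 0 0 1"
}}

```text
time: 3.43
tool_pos: [563.4, 21.8, 148.4]
tcp_rot: [180.0, 0.1, -0.0]
ft_force: [0.3, 0.1, -0.4]
finger_gap: -0.0
grip_force: 0.0
```

Request:
{"name": "apply_moves", "arguments": {
  "series": "0 0 0.008 0 1;0 0 0.008 0 1;0 0 0.006 0 1;0 0 0.006 0 1;0 0 0 0 1"
}}

```text
time: 3.85
tool_pos: [564.6, 21.7, 142.1]
tcp_rot: [180.0, -0.0, -0.0]
ft_force: [-0.5, -0.0, 1.0]
finger_gap: 0.3
grip_force: 0.6
```

Request:
{"name": "apply_moves", "arguments": {
  "series": "0 0 0.006 0 1;0 0 0.006 0 1;0 0 0.006 0 1;0 0 0 0 1"
}}

```text
time: 4.18
tool_pos: [564.7, 21.8, 141.8]
tcp_rot: [180.0, -0.1, -0.0]
ft_force: [-23.6, 0.5, 39.2]
finger_gap: 0.1
grip_force: 20.0
```

Request:
{"name": "apply_moves", "arguments": {
  "series": "0 0 -0.02 0 1;0 0 -0.1 0 1;0 0 -0.1 0 1;-0.08 0.105 0 0 1;-0.08 0.105 0 0 1"
}}

```text
time: 4.6
tool_pos: [518.2, -41.0, 205.2]
tcp_rot: [179.9, -0.3, 0.2]
ft_force: [-0.1, -1.4, 0.3]
finger_gap: -0.2
grip_force: 0.0
```

Request:
{"name": "apply_moves", "arguments": {
  "series": "-0.08 0.105 0 0 1;0 0 0 0 1;0 0 0 0 1"
}}

```text
time: 4.85
tool_pos: [491.7, -74.1, 202.5]
tcp_rot: [180.0, -0.0, -0.2]
ft_force: [0.5, 0.3, -1.4]
finger_gap: 0.2
grip_force: 0.0
```

```bash
python3 - <<'E'
from bench import sense, snapshot
from h import *
s=sense();print(s["tool_pos"],s["tcp_rot"])
d=snapshot("wrist");T=d["tool_from_camera"];print(T.round(2))
t=snapshot("top")
print([pt(t,u,v).round(0).tolist() for u in (262,315,370) for v in (190,205,220,228,233)])
from scipy.spatial.transform import Rotation as R
W=np.eye(4);W[:3,:3]=R.from_euler("xyz",s["tcp_rot"],degrees=True).as_matrix();W[:3,3]=s["tool_pos"]
d["extrinsics"]=W@T;np.savez("w1.npz",**d)
f=d["frame"];m=(f.max(2)<60).astype(np.uint8)
n,_,st,c=cv2.connectedComponentsWithStats(m)
for i in range(1,n):
    if st[i,4]>150: print(st[i],c[i].round(1),ray(d,*c[i],150).round(1),ray(d,*c[i],136).round(1))
cv2.imwrite("pics/w1.png",np.hstack([cv2.resize(f,(400,300)),cv2.resize(t["frame"][150:300,200:400],(400,300))]))
E
```

```text
[491.7160087  -74.11651457 202.49758689] [ 1.79986283e+02 -4.43769423e-02 -2.06614215e-01]
[[   0.     -0.95   -0.32   83.78]
 [   1.     -0.      0.      0.7 ]
 [  -0.     -0.32    0.95 -142.33]
 [   0.      0.      0.      1.  ]]
[[689.0, 172.0, 134.0], [647.0, 172.0, 132.0], [604.0, 172.0, 130.0], [580.0, 171.0, 140.0], [565.0, 170.0, 140.0], [687.0, 22.0, 142.0], [645.0, 22.0, 134.0], [604.0, 22.0, 126.0], [580.0, 22.0, 131.0], [565.0, 22.0, 141.0], [714.0, -146.0, 2.0], [644.0, -134.0, 134.0], [601.0, -133.0, 139.0], [515.0, -93.0, 601.0], [503.0, -93.0, 608.0]]
[ 533  153   46   63 1407] [559.7 181.8] [ 535.7 -194.8  150. ] [ 532.9 -203.4  136. ]
[  20  182   73   63 3448] [ 56.  216.1] [519.2  54.9 150. ] [515.2  64.2 136. ]
[451 191  31  52 308] [462.9 215.7] [ 518.6 -149.5  150. ] [ 514.6 -154.8  136. ]
[ 284  217   62   68 3200] [314.5 251.8] [499.5 -74.8 150. ] [494.1 -74.8 136. ]
[485 231  31  18 164] [499.5 239.8] [ 505.7 -169.7  150. ] [ 500.7 -176.5  136. ]
[   16   296   598   184 49879] [314.7 423.5] [387.7 -74.6 150. ] [374.3 -74.5 136. ]
```

View pics/w1.png

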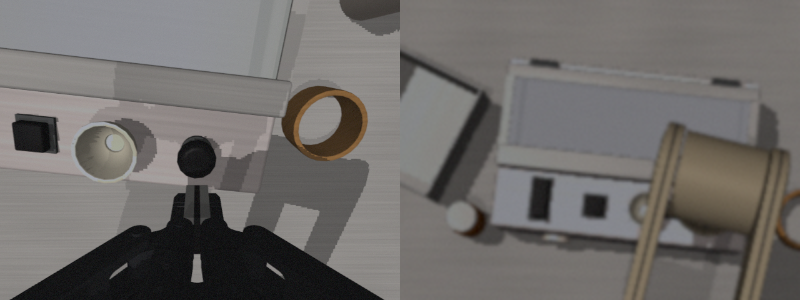

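The wrist half shows the lid lying flat, the plunger head at about (196,157) of the picture just ahead of the fingertips, and the ramekin undisturbed; depth gives the rail at 141 mm, so the lid is shut.

Request:
{"name": "apply_moves", "arguments": {
  "series": "0.012 -0.002 0.08 0 1;0 0 0.07 0 1;0 0 0.01 0 1;0 0 0.01 0 1;0 0 0 0 1"
}}

```text
time: 5.37
tool_pos: [496.2, -71.3, 151.4]
tcp_rot: [-180.0, 0.0, 0.1]
ft_force: [0.4, 0.4, 0.9]
finger_gap: 0.6
grip_force: 0.0
```

Request:
{"name": "apply_moves", "arguments": {
  "series": "0 0 0.01 0 1;0 0 0.01 0 1;0 0 0.01 0 1;0 0 0.005 0 1;0 0 0 0 1"
}}

```text
time: 5.78
tool_pos: [496.7, -72.1, 141.5]
tcp_rot: [180.0, -0.1, -0.0]
ft_force: [2.7, 1.4, 2.8]
finger_gap: 0.1
grip_force: 1.3
```

Request:
{"name": "apply_moves", "arguments": {
  "series": "0 0 0.005 0 1;0 0 0.007 0 1;0 0 0.007 0 1;0 0 0.004 0 1;0 0 0 0 1"
}}

```text
time: 6.2
tool_pos: [496.9, -72.2, 137.5]
tcp_rot: [180.0, -0.1, -0.0]
ft_force: [-8.5, 4.0, 27.5]
finger_gap: 0.1
grip_force: 13.7
```

Request:
{"name": "apply_moves", "arguments": {
  "series": "0 0 -0.02 0 1;0 0 -0.1 0 1;0 0 -0.1 0 1;0.013 -0.122 0 0 1;0.013 -0.122 0 0 1"
}}

```text
time: 6.62
tool_pos: [504.6, 0.0, 202.0]
tcp_rot: [179.9, -0.2, -0.3]
ft_force: [1.0, 0.1, -1.4]
finger_gap: 0.0
grip_force: 0.0
```

Request:
{"name": "apply_moves", "arguments": {
  "series": "0.013 -0.122 0 0 1;0.013 -0.122 0 0 1;0.013 -0.122 0 0 1;0.013 -0.122 0 0 1;0 0 0 0 1"
}}

```text
time: 7.03
tool_pos: [518.4, 152.9, 199.0]
tcp_rot: [-179.9, 0.1, 0.2]
ft_force: [1.0, -0.1, 0.1]
finger_gap: 0.3
grip_force: 0.0
```

```bash
python3 - <<'E'
from bench import sense, snapshot
from h import *
from scipy.spatial.transform import Rotation as R
s=sense();print(s["tool_pos"],s["tcp_rot"])
d=snapshot("wrist");T=d["tool_from_camera"]
t=snapshot("top")
W=np.eye(4);W[:3,:3]=R.from_euler("xyz",s["tcp_rot"],degrees=True).as_matrix();W[:3,3]=s["tool_pos"]
d["extrinsics"]=W@T
f=d["frame"];m=(f.max(2)<60).astype(np.uint8)
n,_,st,c=cv2.connectedComponentsWithStats(m)
for i in range(1,n):
    if st[i,4]>150: print(st[i],c[i].round(1),ray(d,*c[i],136).round(1))
for u in range(344,356,2): print([pt(t,u,v).round(0).tolist()[2] for v in range(253,264,2)])
cv2.imwrite("pics/w2.png",np.hstack([cv2.resize(f,(400,300)),cv2.resize(t["frame"][150:300,200:400],(400,300))]))
E
```

```text
[518.39228856 152.94698951 199.02204954] [-1.79899549e+02  1.07624499e-01  2.30953493e-01]
[   62     0   133   216 11937] [128.   97.5] [601.3 242.6 136. ]
[   0  125   72   86 2807] [ 31.2 168.4] [566.8 296.9 136. ]
[ 167  193   44   62 1264] [194.6 217.7] [541. 216. 136.]
[ 297  195   57  100 4311] [325.4 244.4] [526.2 146.5 136. ]
[158 227  29  45 378] [175.5 244.6] [525.8 227.8 136. ]
[ 419  228   70   63 2978] [453.5 262.2] [516.1  75.9 136. ]
[   16   296   598   184 49456] [314.8 424.3] [403.2 151.7 136. ]
[117.0, 143.0, 140.0, 139.0, 136.0, 118.0]
[137.0, 1779.0, 139.0, 138.0, 143.0, 128.0]
[134.0, 132.0, 144.0, 137.0, 138.0, 131.0]
[138.0, 141.0, 146.0, 136.0, 141.0, 139.0]
[124.0, 1779.0, 137.0, 147.0, 140.0, 130.0]
[119.0, 122.0, 137.0, 139.0, 125.0, 115.0]
```

View pics/w2.png

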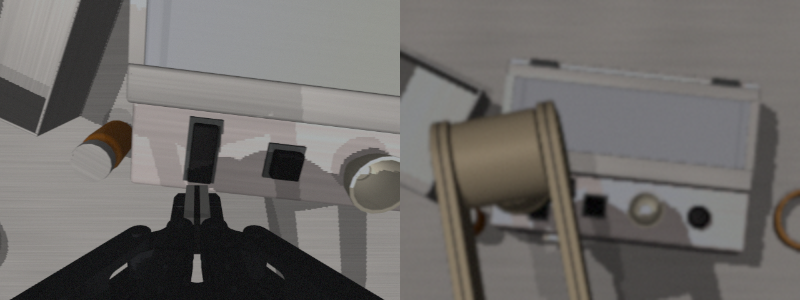

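The wrist half shows the long key at about (203,152), just ahead of the tips; the plunger head now reads 139 mm high, so it is down, and the ramekin and square key are undisturbed.

Request:
{"name": "apply_moves", "arguments": {
  "series": "0.01 0.016 0.08 0 1;0 0 0.08 0 1;0 0 0.035 0 1;0 0 0 0 1"
}}

```text
time: 7.47
tool_pos: [519.7, 141.0, 137.7]
tcp_rot: [179.9, 0.4, -0.1]
ft_force: [-0.8, 0.3, -0.2]
finger_gap: 0.2
grip_force: 0.0
```

Request:
{"name": "apply_moves", "arguments": {
  "series": "0 0 0.01 0 1;0 0 0.007 0 1;0 0 0.007 0 1;0 0 0.004 0 1;0 0 0 0 1"
}}

```text
time: 7.88
tool_pos: [523.2, 142.7, 134.2]
tcp_rot: [-180.0, -0.1, -0.0]
ft_force: [0.9, -2.3, 2.5]
finger_gap: -0.3
grip_force: 1.2
```

Request:
{"name": "apply_moves", "arguments": {
  "series": "0 0 -0.03 0 1;0 -0.015 0 0 1;0 0 0.02 0 1;0 0 0.01 0 1;0 0 0.005 0 1"
}}

```text
time: 8.3
tool_pos: [522.5, 147.7, 131.3]
tcp_rot: [-180.0, -0.0, 0.0]
ft_force: [0.8, 2.5, 4.4]
finger_gap: 0.2
grip_force: 2.1
```

Request:
{"name": "apply_moves", "arguments": {
  "series": "0 0 0.007 0 1;0 0 0.004 0 1;0 0 0.004 0 1;0 0 0 0 1"
}}

```text
time: 8.63
tool_pos: [522.6, 147.7, 129.8]
tcp_rot: [-180.0, -0.0, 0.0]
ft_force: [-9.7, 0.2, 22.0]
finger_gap: -0.0
grip_force: 10.9
```

At the stop (129.8 mm, 22 N). Release, retreat and check.

Request:
{"name": "apply_moves", "arguments": {
  "series": "0 0 -0.03 0 1;0 0 -0.08 0 1;0 0 -0.1 0 1;0 0 -0.1 0 1;-0.1 0 -0.05 0 1"
}}

```text
time: 9.05
tool_pos: [495.5, 147.0, 237.9]
tcp_rot: [-180.0, -0.2, -0.1]
ft_force: [0.9, 0.1, 1.2]
finger_gap: 0.1
grip_force: 0.0
```

Request:
{"name": "apply_moves", "arguments": {
  "series": "-0.12 0 0 0 1;-0.12 0 0 0 1;-0.12 0 0 0 1;0 0 0 0 1;0 0 0 0 1"
}}

```text
time: 9.47
tool_pos: [382.9, 147.2, 234.8]
tcp_rot: [180.0, -0.0, 0.0]
ft_force: [1.1, 0.9, 1.3]
finger_gap: -0.0
grip_force: 0.0
```

```bash
python3 - <<'E'
from bench import sense, snapshot
from h import *
print(sense()["tool_pos"])
t=snapshot("top")
med=lambda u,v:np.median([pt(t,a,b)[2] for a in range(u-2,u+3) for b in range(v-2,v+3)]).round(1)
print("rail",[med(u,v) for u,v in((262,229),(315,232),(365,237))],"plunger",med(350,258),"long",med(270,249),"square",med(297,253))
cv2.imwrite("pics/t3.png",cv2.resize(t["frame"][140:360,90:540],None,fx=1.7,fy=1.7))
E
```

```text
[382.90494402 147.24761972 234.7631406 ]
rail [np.float64(141.2), np.float64(141.6), np.float64(141.9)] plunger 139.2 long 135.5 square 134.8
```

View pics/t3.png

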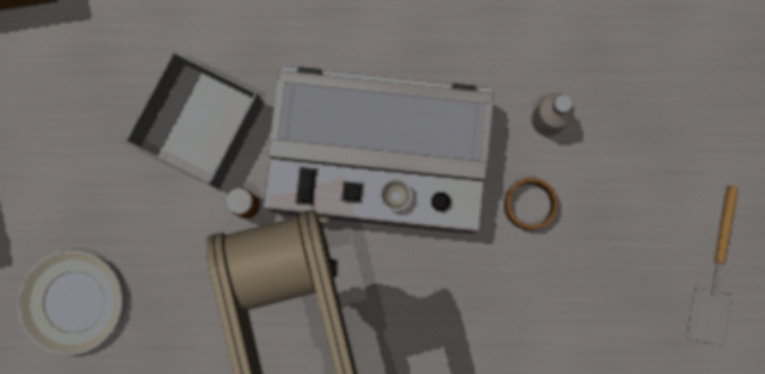

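The lid is flat (rail at 141–142 mm), the plunger is down at (441,201), the long key at (306,186) is back up at 136 mm, and everything else stands where it was.

```bash
python3 -c "
from bench import hand_in
print(hand_in())"
```

```text
the job is handed in; nothing more can be done
None
```

The job is handed in at about 9.5 s: the lid is shut, the plunger is locked down, and the start key was pressed to its stop and sprang back, with everything else left where it stood.

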